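Close up the router table after a cutter change

ROBOT

A 7-joint arm with a two-finger parallel gripper is mounted at the origin on the work surface. World frame = base frame: x ahead of the robot, y to its left, z up, the work surface at z = 0. Lengths are in m, angles in rad, forces in N, time in s.
With the tool pointing down it reaches from about 0.4 to 0.875 m from the base axis. Payload 4.4 kg.
Tool frame: the origin (TCP) lies at the centre of the arm's flange, where the gripper is bolted on; the fingertips stand 173 mm ahead of it and the grasp point (between the pads) lies 155 mm ahead of it (robot.tcp_to_grasp is the distance from the TCP to the grasp point, in m); z points along the fingers, y is the line along which they close (so a half turn about z gives the same grasp; the last joint's range is limited). The gripper opens to 85 mm and grips with 20 to 120 N. Pads are 22 mm wide; open, the fingers measure 114 mm over their backs; the gripper's body (76 mm by 85 mm) begins 54 mm behind the grasp point. The pads swing forward as they close: fully open they stand 13 mm farther back than shut.
Start: joints at [-1.206, 0.628, 0.038, 1.517, -0.027, 0.996, -0.02], TCP at [0.271, 0.591, 0.405] pointing down, gripper open.
Joint ranges: [-3.06, 3.06], [-0.37, 2.12], [-1.25, 1.32], [0.18, 2.47], [-1.1, 4.24], [0.23, 1.98], [-2.94, 2.94]. Speed limits (rad/s): [2.57, 2.57, 3.14, 3.14, 3.14, 3.14, 3.14].

INTERFACE

Orientations are given as [roll, pitch, yaw] about the fixed x, y, z axes, in that order (R = Rz(yaw) Ry(pitch) Rx(roll)).
In Python, from rig import robot gives the robot as it stands.
- The arm moves only by the tool servo_tool, never from a script. Its argument "series" is a list of rows, each an object with "offset": the shift along the tool's x, y, z in cm, a list of three; "twist": the turn about the tool's z in degrees. In form: [{"offset": [x, y, z], "twist": twist}, ...]. A call has 1 to 20 rows; each row is the pose to reach, as a shift and turn from the pose commanded when the call began, along the tool's axes at that moment; what a row does not reach only later rows make up. A row lasts 1/12 s, in which the tool goes at most 41.7 mm and 7.16 degrees, less where a joint would pass 70% of its speed; a pose out of reach is approached as far as the arm can. A call with a gripper value outside its range is refused whole. "gripper" is the finger opening in cm, from 0 to 8.54, set as the call begins (left out, the last holds). The fingers move at their own pace and stop on an object; "grip_force" is the grip in N (left out, the last holds). Time passes only in rows, so rows that repeat a pose let the fingers close. It gives the time, the measured TCP pose, the force, the opening and the grip force at its end, in the units of the state.
- robot.sense(): the state, without advancing time (a new reading comes with each control period).
- robot.capture(name): name is "scene" or "top"; returns the picture (384x512x3 uint8, blue, green, red); there is no depth.
- robot.camera_params(name): a dict with "intrinsics" (3x3 intrinsics, pixels), "distortion" ([k1, k2, p1, p2, k3] as OpenCV has them; the pictures are not rectified), "R" (3x3) and "t" (3): a world point X has camera coordinates R X + t. Camera axes: x right, y down, z forward; pixel columns grow to the right and rows downward; lengths in m; the calibration is good to about 2 mm. A picture is of the moment at which its call begins. camera_params takes no time and is no camera call.
- robot.job_done(): hands the job in; it is judged then, once.
The state is a dict: "time_s": time; "joint_positions": joint angles; "qvel": joint speeds; "joint_efforts": joint torques, N m; "ee_pos": TCP position; "eef_rot": TCP orientation; "force": force on the tool from outside, world axes, zero at the start; "torque": the same for the moment, N m; "gripper_width": opening from 0.0 (shut) to 1.0 (fully open); "grip_force": force on a finger pad.
Only numpy, scipy, OpenCV 4.12 (cv2) and the standard library are available. Lean on these libraries where they do the work, as an engineer would, in place of code of your own. Each camera call takes 0.05 s, during which the arm holds its last target. There are 200 camera calls.

TASK

The cutter has just been changed, and the collet spanner was left lying across the rim of the router table's opening. First lay the spanner back in the long bay of the wooden tool tray, then push the sprung flip-up plate down (you will have to reach in at a slant under the dust hood) until it lies level in the table top and its catch holds it there. Keep off the sharp cutter and leave the things lying about where they are.

Things in the scene. Friction and masses are not known exactly. Their poses are not given: they have to be found in the camera images.
- router_table: bench-top router table, fixed, 400 (its x) x 540 (its y) mm; top surface 220 mm above the bench. Origin under its centre at bench level; +x away from the robot (turned up to 0.2 rad), +y left, z up. Opening in the top: table x -137 to +97, y -102 to +102 mm. A 75 mm high fence stands on the top at table x +123 to +170 mm, full width, so nothing can be reached from behind
- hinge_mid (a point): middle of the plate's hinge line, at the level of the table top (table x -135, y 0, z 220 mm), axes as the router table's. The hinge line runs along table y at the robot's side of the opening; the plate's far edge rises
- hood_lip (a point): middle of the lower front edge of the clear dust hood over the plate's far part. Hood: table x -5 to +160, y -65 to +65 mm, underside 150, top 210 mm above the table top, a pipe stub on it; from this edge a clear eye shield slopes up and towards the robot, to table x -37 mm, 220 mm above the top. The edge is 130 mm beyond the hinge: to press the plate well out, slant in from the robot's side below it
- plate (a joint): angle of the flip-up plate, rad: 0 level and flush with the table top, 0.40 to 0.50 at the start. A gas strut pushes it up: 155 mm from the hinge, pressing it down takes 0 N at first, about 12 N near level and 5 N more to pass the hidden spring catch. Pressed fully home (stop at -0.008) it snaps in and stays within 0.01 of level; let go sooner it springs up. Anything across the rim blocks it
- plate_edge_mid (a point): middle of the plate's far, free edge, on its upper face; moves with the plate, x pointing from hinge to edge, z square to the plate. The plate is aluminium, 230 mm from hinge line to this edge, 200 mm wide (table y -100 to +100), 8 mm thick; its upper face passes through the hinge line and the palm router hangs below it
- cutter_tip (a point): top of the router cutter, 19 mm in diameter, standing 18 mm proud of the plate at its middle (115 mm from the hinge line, table y 0); sharp, not to be touched. Press beside it, not over it
- spanner_mid (a point): centre of the steel collet spanner: 220 mm long (its x), 6 mm thick, shank 16 mm wide, both ends open jaws 44 mm wide; z up; 190 g. It lies flat on the router table's top left or right of the opening, roughly along table y. Its inner jaw overhangs the opening by 10 to 35 mm below the raised plate: draw it outwards along its length some 50 mm before lifting it
- tray: wooden tool tray on the bench to the left of the router table, fixed, 330 (its x) x 110 (its y) x 35 mm high, walls and floor 5 mm. Origin: under its centre at bench level, x away from the robot (turned up to 0.15 rad). A 30 mm high cross wall at tray x +102 mm parts the long bay (robot's side) from a short one holding collets
- tray_bay (a point): centre of the long bay's floor, 5 mm above the bench; the bay is 260 mm long (tray x) and 100 mm wide (tray y); axes as those of the tray
- setup_bar: bystander: brass set-up bar 60 x 12 x 12 mm lying on the router table's top, on the side of the opening where the spanner is not, clear of the plate; origin under its centre
- offcut: bystander: white-faced board offcut 40 x 110 x 18 mm lying on the front left of the router table's top; origin under its centre
- tape_measure: bystander: tape measure 68 x 36 x 64 mm on the bench beyond the tray; origin under its centre
- glue: bystander: glue bottle, 62 mm across, 190 mm high, on the bench, left; origin under its centre
- push_block: bystander: push block 200 x 75 x 94 mm on the bench, left of the tray; origin under its centre
Mind the look-alikes: they are no part of the job. There is more than one size of the part that bears spanner_mid; the job needs the largest.

How it is judged:
On the way, in this order (a step that is already met when the one before it is completed fails the run):
1. the spanner lies in the long bay of the tray, let go (x of spanner_mid in the frame of tray_bay between -0.045 and 0.045 m and y of spanner_mid in the frame of tray_bay between -0.045 and 0.045 m and z of spanner_mid in the frame of tray_bay below 0.012 m and contact force between spanner and the fingers below 0.1 N), for 0.2 s.
2. the plate is pushed down level (value of joint plate below 0.018 rad), for 0.1 s.
At the end, for the whole second after the job is handed in: The plate lies level in the table top, held by its catch (joint plate below 0.018 rad), and the spanner lies flat on the floor of the tray's long bay (its centre within 45 mm of the bay's centre in tray x and y and less than 12 mm above its floor) (value of joint plate below 0.018 rad and x of spanner_mid in the frame of tray_bay between -0.045 and 0.045 m and y of spanner_mid in the frame of tray_bay between -0.045 and 0.045 m and z of spanner_mid in the frame of tray_bay below 0.012 m); the robot touches nothing.
It fails at once if the cutter is touched (contact force between cutter and the fingers above 2 N or contact force between cutter and the arm above 2 N or contact force between cutter and spanner above 2 N).
It fails at once if a bystander is moved by more than 30 mm (distance of any of setup_bar, offcut, tape_measure, glue, push_block from where it was at the start of the episode above 0.03 m).
It fails at once if the spanner is dropped or thrown down (falls more than about 50 mm) (linear speed of spanner above 1 m/s and height (world z) of spanner_mid below 0.12 m).
It also fails if it takes over 70 s, if anything falls off the work surface, if the arm or the gripper's body presses on something with over 40 N, if the wrist force passes 120 N, or if a joint passes its speed limit or range.

## Working session

There is one attempt and no reset: what is moved stays moved. The work goes in short steps, Python scripts to look and compute and a tool call to move; the robot and the scene stay as the last step left them, time stands still between calls to the robot, and variables do not carry over. Pictures are saved under pics/ and viewed, at most 10 in all, crops included, and the job is handed in when it is done.

Besides the shell and the picture viewer there is one more tool, called as name(argument=value, ...), one argument or row to a line, values as JSON. servo_tool: Moves the arm, as the interface text tells. Its arguments: {"type":"object","properties":{"series":{"type":"array","items":{"type":"object","properties":{"offset":{"type":"array","items":{"type":"number"}},"twist":{"type":"number"}}}},"gripper":{"type":"number"},"grip_force":{"type":"number"}},"required":["series"]}

```bash
mkdir -p pics; python3 - <<'E'
from rig import robot
import cv2,json,numpy as np
for n in("scene","top"):
    im=robot.capture(n); cv2.imwrite(f"pics/{n}0.png",cv2.resize(im,(800,600),interpolation=cv2.INTER_CUBIC)); cv2.imwrite(f"raw_{n}.png",im)
    p=robot.camera_params(n); R=np.array(p["R"]);print(n,p["intrinsics"],p["distortion"],-R.T@np.array(p["t"]))
    print(R)
s=robot.sense();print(s["ee_pos"],s["eef_rot"],s["force"],s["time_s"])
E
```

```text
scene [[444.16654923   0.         255.85141024]
 [  0.         444.16654923 191.05971226]
 [  0.           0.           1.        ]] [-0.1079616  0.         0.         0.         0.       ] [ 1.0552595  -0.36186516  1.24217197]
[[ 0.61055116  0.79195611  0.00572804]
 [ 0.63273092 -0.48342258 -0.60494148]
 [-0.47631803  0.37297203 -0.79624933]]
top [[495.45232762   0.         254.73305855]
 [  0.         495.45232762 199.14890769]
 [  0.           0.           1.        ]] [0.01872695 0.         0.         0.         0.        ] [0.32526005 0.09565726 1.72902807]
[[-0.0035916  -0.99997825 -0.00553216]
 [-0.99649348  0.00404143 -0.08357282]
 [ 0.08359336  0.0052126  -0.99648632]]
[0.27127209 0.59039909 0.40386265] [-3.13984412e+00 -2.63775973e-05  2.71079094e+00] [-0.41373218 -0.06241322 -1.0329979 ] 0.1
```

View pics/scene0.png

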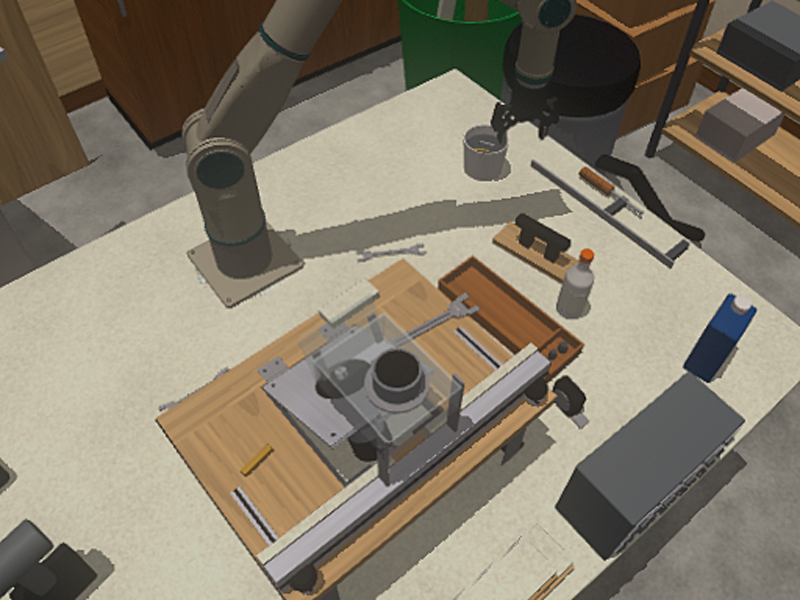

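View pics/top0.png

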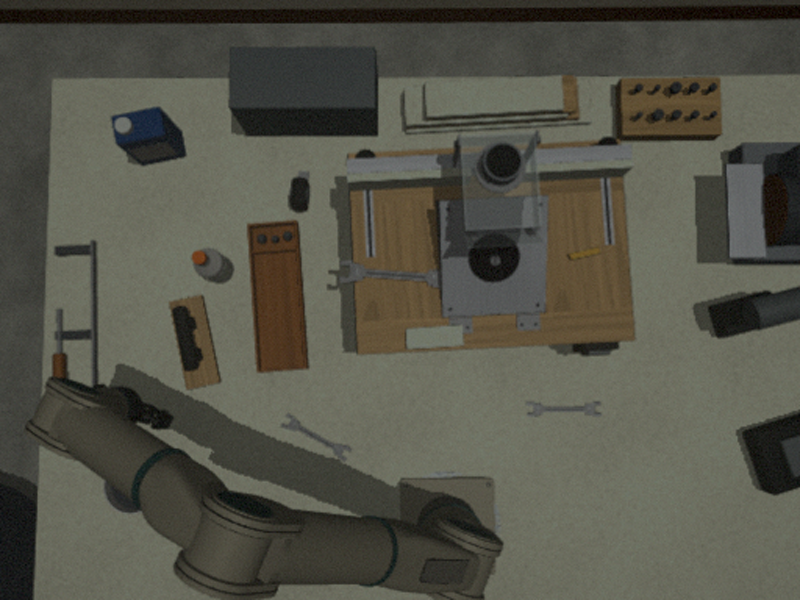

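Top view (800x600): there are three spanner candidates. One lies on the router table at (390,275), and two smaller ones lie on the bench at (315,437) and (565,408). I choose the one on the table: it is the largest and overhangs the opening. The tray is at (278,295), the plate's near edge at (490,318), and the cutter at (495,260). In the scene view the spanner is at (435,320). Next is a close crop to check the choice.

```bash
python3 - <<'E'
import cv2,numpy as np
a=cv2.imread("raw_top.png")[80:245,150:412]   # x3
b=cv2.imread("raw_scene.png")[155:320,95:375]
a=cv2.convertScaleAbs(a,alpha=1.6)
cv2.imwrite("pics/c1.png",cv2.resize(a,None,fx=3,fy=3,interpolation=cv2.INTER_CUBIC))
cv2.imwrite("pics/c2.png",cv2.resize(b,None,fx=2.8,fy=2.8,interpolation=cv2.INTER_CUBIC))
E
```

```text
(no output)
```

View pics/c1.png

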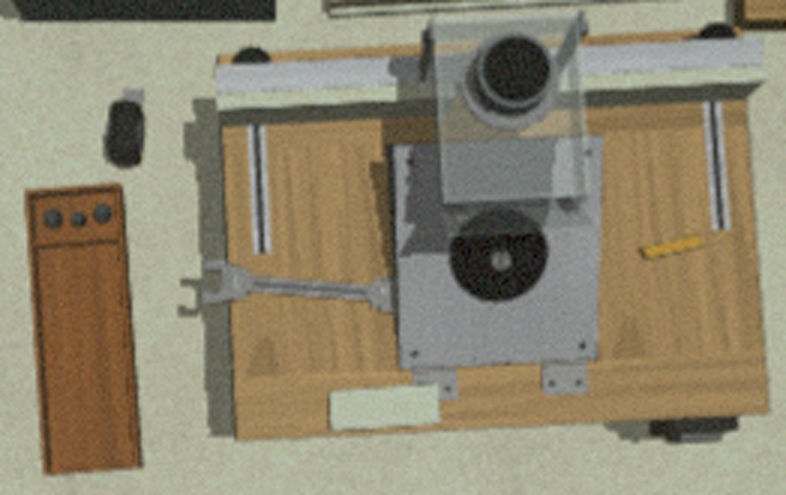

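View pics/c2.png

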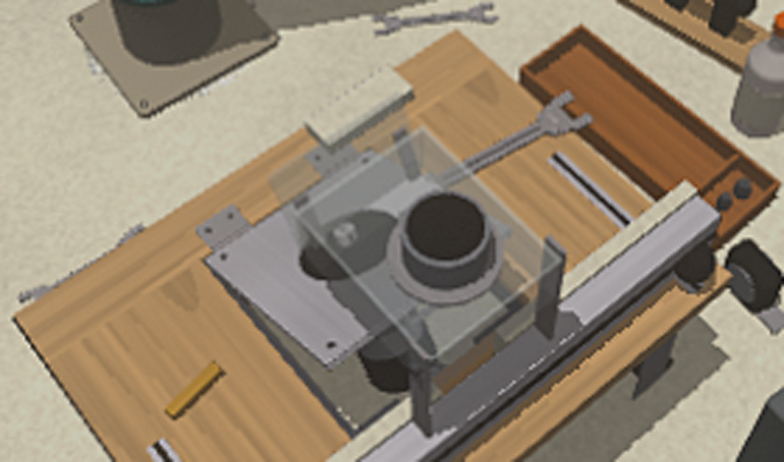

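```bash
cat > h.py <<'E'
import json,cv2,numpy as np
from rig import robot
P={n:{k:np.array(v) for k,v in robot.camera_params(n).items()} for n in("scene","top")}
def raw(uv,s,off): return (np.array(uv,float)+.5)/s-.5+np.array(off)
def ray(n,uv):
    p=P[n]; q=cv2.undistortPoints(np.array([[uv]],float),p["intrinsics"],p["distortion"])[0,0]
    return -p["R"].T@p["t"], p["R"].T@np.array([q[0],q[1],1])
def onz(n,uv,z):
    c,d=ray(n,uv); return c+d*(z-c[2])/d[2]
def tri(a,b):
    (c1,d1),(c2,d2)=ray("top",a),ray("scene",b)
    s=np.linalg.lstsq(np.c_[d1,-d2],c2-c1,rcond=None)[0]
    p,q=c1+s[0]*d1,c2+s[1]*d2; return (p+q)/2,np.linalg.norm(p-q)
def proj(n,X):
    p=P[n]; return cv2.projectPoints(np.array([X],float),cv2.Rodrigues(p["R"])[0],p["t"],p["intrinsics"],p["distortion"])[0][0,0]
E
python3 - <<'E'
from h import *
np.set_printoptions(precision=4,suppress=True)
A=lambda u:raw(u,3,(150,80)); B=lambda u:raw(u,2.8,(95,155))
for k,a,b in [("NL",(236,438),(460,32)),("NR",(768,411),(15,318))]:
    print(k,onz("top",A(a),.22),onz("scene",B(b),.22),tri(A(a),B(b)))
for k,a in dict(shankL=(247,286),shankR=(365,291),tip1=(203,265),tip2=(200,298),plNL=(400,368),plNR=(597,358)).items(): print(k,onz("top",A(a),.224))
for k,a in dict(shankR=(445,180),shankL=(540,128),tip1=(567,95),tip2=(590,123)).items(): print("sc",k,onz("scene",B(a),.224))
for k,a in dict(NL=(45,473),NR=(141,466),FL=(25,190),FR=(121,184)).items(): print("tray",k,onz("top",A(a),.035))
for k,a in dict(n=(523,70),far=(580,27),f=(779,183)).items(): print("trayS",k,onz("scene",B(a),.035))
for k,a in dict(FL=(392,145),FR=(602,137)).items(): print("plate",k,onz("top",A(a),.31),onz("top",A(a),.32))
print("FR scene",tri(A((602,137)),B((335,366))))
print("cutter",tri(A((501,260)),B((345,232))))
E
```

```text
NL [0.3712 0.1842 0.22  ] [0.3745 0.1822 0.22  ] (array([0.3714, 0.1846, 0.2154]), np.float64(0.00023555757200112174))
NR [ 0.3966 -0.3546  0.22  ] [ 0.3977 -0.3564  0.22  ] (array([ 0.3965, -0.3559,  0.2177]), np.float64(0.0011368514192093633))
shankL [0.526  0.1729 0.224 ]
shankR [0.5203 0.0525 0.224 ]
tip1 [0.5478 0.2178 0.224 ]
tip2 [0.5139 0.2208 0.224 ]
plNL [0.4414 0.0175 0.224 ]
plNR [ 0.4508 -0.1823  0.224 ]
sc shankR [0.5187 0.0513 0.224 ]
sc shankL [0.5271 0.1662 0.224 ]
sc tip1 [0.5118 0.2156 0.224 ]
sc tip2 [0.5532 0.2107 0.224 ]
tray NL [0.3379 0.4121 0.035 ]
tray NR [0.3454 0.3031 0.035 ]
tray FL [0.6639 0.439  0.035 ]
tray FR [0.6705 0.3281 0.035 ]
trayS n [0.3479 0.3049 0.035 ]
trayS far [0.3378 0.4081 0.035 ]
trayS f [0.6611 0.436  0.035 ]
plate FL [0.6516 0.0279 0.31  ] [0.6493 0.0284 0.32  ]
plate FR [ 0.6583 -0.1753  0.31  ] [ 0.6559 -0.1734  0.32  ]
FR scene (array([ 0.6572, -0.1704,  0.3213]), np.float64(0.006331341483730727))
cutter (array([ 0.542 , -0.0791,  0.2869]), np.float64(0.0004519972026463186))
```

The crop confirms the big spanner: outer jaw at c1 (205,280), inner jaw partly under the plate's left edge at (385,293). Its centre comes out at about (0.525, 0.106), with the axis at 86.7°. The tray bay centre is about (0.475, 0.368), yaw 0.08. I'll move above the spanner now.

servo_tool(
  series=[
    {"offset": [0, 0, -4], "twist": 0},
    {"offset": [0, 0, -8], "twist": 0},
    {"offset": [0, 0, -9.6], "twist": 0},
    {"offset": [-43.3, -33.4, -9.6], "twist": 68.6},
    {"offset": [-43.3, -33.4, -9.6], "twist": 68.6},
    {"offset": [-43.3, -33.4, -9.6], "twist": 68.6},
    {"offset": [-43.3, -33.4, -9.6], "twist": 68.6},
    {"offset": [-43.3, -33.4, -9.6], "twist": 68.6},
    {"offset": [-43.3, -33.4, -9.6], "twist": 68.6},
    {"offset": [-43.3, -33.4, -9.6], "twist": 68.6},
    {"offset": [-43.3, -33.4, -9.6], "twist": 68.6},
    {"offset": [-43.3, -33.4, -9.6], "twist": 68.6},
    {"offset": [-43.3, -33.4, -9.6], "twist": 68.6},
    {"offset": [-43.3, -33.4, -9.6], "twist": 68.6},
    {"offset": [-43.3, -33.4, -9.6], "twist": 68.6},
    {"offset": [-43.3, -33.4, -9.6], "twist": 68.6},
    {"offset": [-43.3, -33.4, -9.6], "twist": 68.6},
    {"offset": [-43.3, -33.4, -9.6], "twist": 68.6},
    {"offset": [-43.3, -33.4, -9.6], "twist": 68.6},
    {"offset": [-43.3, -33.4, -9.6], "twist": 68.6},
  ],
  gripper=4.5,
)

```text
time_s: 1.77
ee_pos: [0.5248, 0.1081, 0.5003]
eef_rot: [-3.14, -0.001, 1.516]
force: [-0.6, 1.2, -1.1]
gripper_width: 0.527
grip_force: 0.0
```

servo_tool(
  series=[
    {"offset": [0, 0, 4]},
    {"offset": [0, 0, 8]},
    {"offset": [0, 0, 9.6]},
    {"offset": [0, 0, 9.8]},
    {"offset": [0, 0, 9.8]},
    {"offset": [0, 0, 9.8]},
  ],
  gripper=4,
)

```text
schema error: expected keys offset, twist
```

```bash
python3 - <<'E'
from h import *
s=robot.sense();print(s["ee_pos"],s["eef_rot"],s["force"],s["joint_positions"])
b=robot.capture("scene");cv2.imwrite("raw_s2.png",b)
cv2.imwrite("pics/c3.png",cv2.resize(b[140:290,200:400],None,fx=4,fy=4,interpolation=cv2.INTER_CUBIC))
E
```

```text
[0.5247918  0.10809082 0.50028987] [-3.14019298e+00 -9.73928368e-04  1.51600853e+00] [-0.58642946  1.16571346 -1.09478627] [-0.56394027  0.38988233  0.44540179  1.71109237 -0.18775273  1.08395138
 -0.11405838]
```

View pics/c3.png

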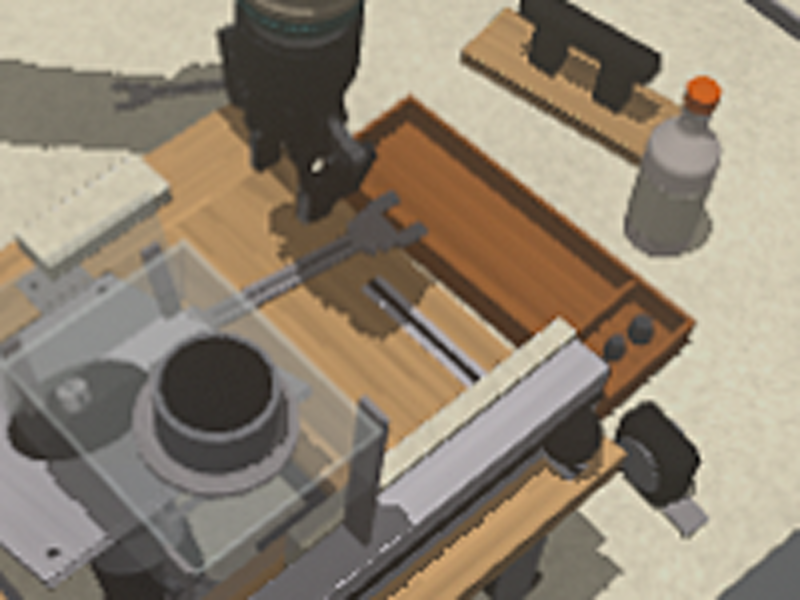

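The gripper is above the shank, with open fingers on both sides and the jaw tips at (385,200) and (425,235). Descending.

servo_tool(
  series=[
    {"offset": [0, 0, 4], "twist": 0},
    {"offset": [0, 0, 8], "twist": 0},
    {"offset": [0, 0, 9.6], "twist": 0},
    {"offset": [0, 0, 10], "twist": 0},
    {"offset": [0, 0, 10], "twist": 0},
    {"offset": [0, 0, 10], "twist": 0},
  ],
  gripper=3.5,
)

```text
time_s: 2.32
ee_pos: [0.5258, 0.1072, 0.4017]
eef_rot: [3.14, -0.001, 1.515]
force: [-0.2, -0.2, -1.2]
gripper_width: 0.41
grip_force: 0.0
```

servo_tool(
  series=[
    {"offset": [0, 0, 0.2], "twist": 0},
    {"offset": [0, 0, 0.4], "twist": 0},
    {"offset": [0, 0, 0.5], "twist": 0},
    {"offset": [0, 0, 0.6], "twist": 0},
    {"offset": [0, 0, 0.6], "twist": 0},
  ],
)

```text
time_s: 2.73
ee_pos: [0.5254, 0.1063, 0.3949]
eef_rot: [3.141, -0.0, 1.513]
force: [0.3, 0.5, 0.1]
gripper_width: 0.409
grip_force: 0.0
```

servo_tool(
  series=[
    {"offset": [0, 0, 0.15], "twist": 0},
    {"offset": [0, 0, 0.15], "twist": 0},
    {"offset": [0, 0, 0.15], "twist": 0},
    {"offset": [0, 0, 0.15], "twist": 0},
    {"offset": [0, 0, 0.15], "twist": 0},
    {"offset": [0, 0, 0.15], "twist": 0},
    {"offset": [0, 0, 0.15], "twist": 0},
    {"offset": [0, 0, 0.15], "twist": 0},
  ],
  gripper=0.5,
  grip_force=60,
)

```text
time_s: 3.4
ee_pos: [0.5256, 0.1062, 0.394]
eef_rot: [3.141, -0.001, 1.513]
force: [-1.1, 0.3, 5.7]
gripper_width: 0.16
grip_force: 59.2
```

servo_tool(
  series=[
    {"offset": [0, 0, -0.3], "twist": 0},
    {"offset": [1, 0, -0.5], "twist": 0},
    {"offset": [2, 0, -0.5], "twist": 0},
    {"offset": [3, 0, -0.5], "twist": 0},
    {"offset": [4, 0, -0.5], "twist": 0},
    {"offset": [5, 0, -0.5], "twist": 0},
    {"offset": [6, 0, -0.5], "twist": 0},
    {"offset": [7, 0, -0.6], "twist": 0},
    {"offset": [7, 0, -0.6], "twist": 0},
  ],
)

```text
time_s: 4.15
ee_pos: [0.5293, 0.1794, 0.3991]
eef_rot: [-3.142, -0.002, 1.517]
force: [-0.4, 0.5, -1.3]
gripper_width: 0.154
grip_force: 58.6
```

```bash
python3 - <<'E'
from h import *
b=robot.capture("scene")
cv2.imwrite("pics/c4.png",cv2.resize(b[140:290,200:400],None,fx=4,fy=4,interpolation=cv2.INTER_CUBIC))
E
```

```text
(no output)
```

View pics/c4.png

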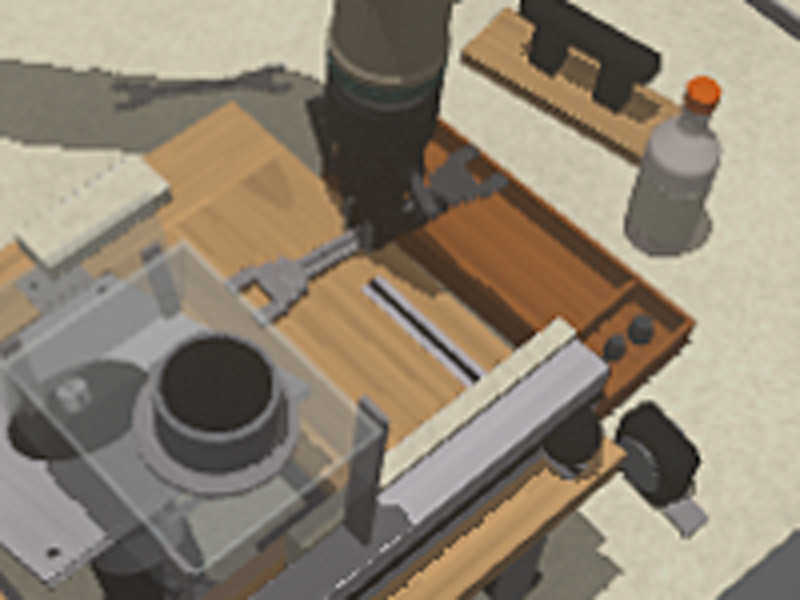

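```bash
python3 - <<'E'
from h import *
a=onz("scene",raw((248,300),4,(200,140)),.23);b=onz("scene",raw((490,165),4,(200,140)),.23)
print(a,b,(a+b)/2,np.hypot(*(b-a)[:2]),np.arctan2(b[1]-a[1],b[0]-a[0]))
s=robot.sense();p=s["ee_pos"];y=s["eef_rot"][2];print(p,y)
ty=0.08+np.pi
d=np.array([.475,.368,.30])-p
print(np.cos(y)*d[0]+np.sin(y)*d[1],np.sin(y)*d[0]-np.cos(y)*d[1],-d[2],np.degrees(-(ty-y)))
E
```

```text
[0.52392851 0.07514424 0.23      ] [0.53778418 0.28902367 0.23      ] [0.53085634 0.18208396 0.23      ] 0.21432776726411 1.506104111331633
[0.52929045 0.17785061 0.39906895] 1.5160977441082193
0.18689687775611386 -0.06460497148088068 0.09906895051161563 -97.71766029434055
```

servo_tool(
  series=[
    {"offset": [0, 0, -3], "twist": 0},
    {"offset": [0, 0, -6], "twist": 0},
    {"offset": [2, -0.5, -7], "twist": -7},
    {"offset": [4, -1.3, -7], "twist": -14},
    {"offset": [6, -2, -7], "twist": -21},
    {"offset": [8, -2.8, -7], "twist": -28},
    {"offset": [10, -3.5, -7], "twist": -35},
    {"offset": [12, -4.1, -7], "twist": -42},
    {"offset": [14, -4.8, -7], "twist": -49},
    {"offset": [16, -5.5, -7], "twist": -56},
    {"offset": [18, -6.2, -7], "twist": -63},
    {"offset": [18.7, -6.5, -7], "twist": -70},
    {"offset": [18.7, -6.5, -7], "twist": -77},
    {"offset": [18.7, -6.5, -7], "twist": -84},
    {"offset": [18.7, -6.5, -7], "twist": -91},
    {"offset": [18.7, -6.5, -7], "twist": -97.7},
    {"offset": [18.7, -6.5, -7], "twist": -97.7},
    {"offset": [18.7, -6.5, -7], "twist": -97.7},
    {"offset": [18.7, -6.5, -7], "twist": -97.7},
  ],
)

```text
time_s: 5.78
ee_pos: [0.4755, 0.3661, 0.4692]
eef_rot: [-3.141, 0.0, -3.068]
force: [-0.3, -0.8, -2.4]
gripper_width: 0.161
grip_force: 58.9
```

servo_tool(
  series=[
    {"offset": [0, 0, 3], "twist": 0},
    {"offset": [0, 0, 6], "twist": 0},
    {"offset": [0, 0, 9], "twist": 0},
    {"offset": [0, 0, 12], "twist": 0},
    {"offset": [0, 0, 15], "twist": 0},
    {"offset": [0, 0, 18], "twist": 0},
    {"offset": [0, 0, 21], "twist": 0},
    {"offset": [0, 0, 23], "twist": 0},
    {"offset": [0, 0, 25], "twist": 0},
    {"offset": [0, 0, 26.5], "twist": 0},
    {"offset": [0, 0, 27.5], "twist": 0},
    {"offset": [0, 0, 28], "twist": 0},
    {"offset": [0, 0, 28.3], "twist": 0},
    {"offset": [0, 0, 28.6], "twist": 0},
    {"offset": [0, 0, 28.8], "twist": 0},
    {"offset": [0, 0, 28.8], "twist": 0},
  ],
)

```text
time_s: 7.12
ee_pos: [0.4754, 0.3668, 0.1816]
eef_rot: [3.141, 0.001, -3.065]
force: [-0.4, 0.2, -1.8]
gripper_width: 0.158
grip_force: 58.9
```

Open slightly (3.5 cm keeps the fingers inside the bay), wait, then rise.

servo_tool(
  series=[
    {"offset": [0, 0, 0.1], "twist": 0},
    {"offset": [0, 0, 0.1], "twist": 0},
    {"offset": [0, 0, 0.1], "twist": 0},
    {"offset": [0, 0, 0.1], "twist": 0},
    {"offset": [0, 0, 0.1], "twist": 0},
    {"offset": [0, 0, -2], "twist": 0},
    {"offset": [0, 0, -6], "twist": 0},
    {"offset": [0, 0, -10], "twist": 0},
    {"offset": [0, 0, -14], "twist": 0},
    {"offset": [0, 0, -18], "twist": 0},
    {"offset": [0, 0, -22], "twist": 0},
    {"offset": [0, 0, -26], "twist": 0},
    {"offset": [0, 0, -26], "twist": 0},
    {"offset": [0, 0, -26], "twist": 0},
  ],
  gripper=3.5,
)

```text
time_s: 8.28
ee_pos: [0.4756, 0.3669, 0.4443]
eef_rot: [3.138, 0.005, -3.065]
force: [-0.1, -0.3, -0.4]
gripper_width: 0.409
grip_force: 0.0
```

```bash
python3 - <<'E'
from h import *
b=robot.capture("scene");cv2.imwrite("raw_s5.png",b)
cv2.imwrite("pics/c5.png",cv2.resize(b[140:290,200:400],None,fx=4,fy=4,interpolation=cv2.INTER_CUBIC))
E
```

```text
(no output)
```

View pics/c5.png

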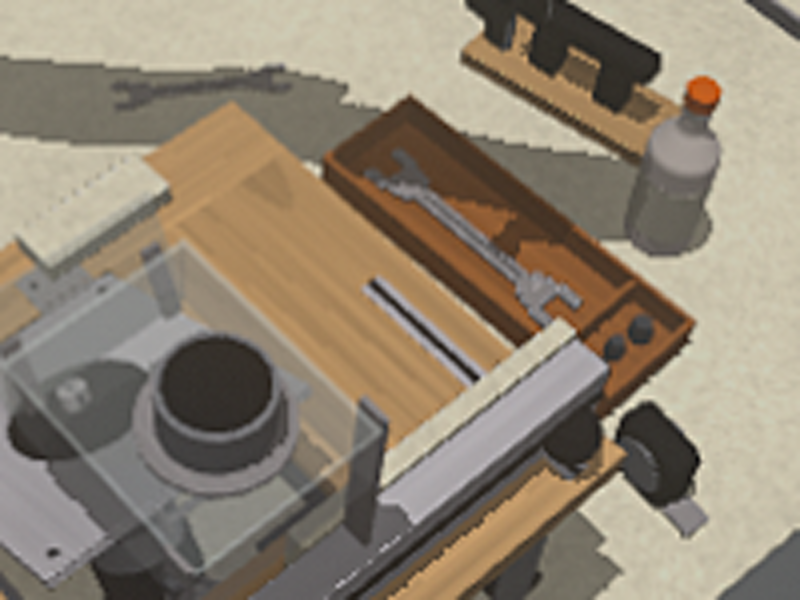

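The spanner lies flat in the long bay, jaws at (395,175) and (550,295), with all bystanders unmoved.

The tool can't be tilted with this interface. I'll press vertically in front of the eye shield instead, about 50 mm from the hinge, beside the cutter (table y about +70), which needs roughly 55 N. Moving there with the fingers shut.

servo_tool(
  series=[
    {"offset": [0, 0, -2.6], "twist": 0},
    {"offset": [0, -3, -2.6], "twist": 1.8},
    {"offset": [0.2, -7, -2.6], "twist": 1.8},
    {"offset": [0.3, -11, -2.6], "twist": 1.8},
    {"offset": [0.4, -15, -2.6], "twist": 1.8},
    {"offset": [0.5, -19, -2.6], "twist": 1.8},
    {"offset": [0.6, -23, -2.6], "twist": 1.8},
    {"offset": [0.6, -27, -2.6], "twist": 1.8},
    {"offset": [0.7, -31, -2.6], "twist": 1.8},
    {"offset": [0.8, -34, -2.6], "twist": 1.8},
    {"offset": [0.8, -36.5, -2.6], "twist": 1.8},
    {"offset": [0.8, -37.8, -2.6], "twist": 1.8},
    {"offset": [0.8, -37.8, -2.6], "twist": 1.8},
    {"offset": [0.8, -37.8, -2.6], "twist": 1.8},
    {"offset": [0.8, -37.8, -2.6], "twist": 1.8},
  ],
  gripper=0,
)

```text
time_s: 9.58
ee_pos: [0.4961, -0.0096, 0.4662]
eef_rot: [3.141, -0.002, -3.094]
force: [-0.2, 0.9, 0.0]
gripper_width: 0.001
grip_force: 0.0
```

```bash
python3 - <<'E'
from h import *
b=robot.capture("scene")
cv2.imwrite("pics/c6.png",cv2.resize(b[100:280,110:350],None,fx=3.3,fy=3.3,interpolation=cv2.INTER_CUBIC))
E
```

```text
(no output)
```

View pics/c6.png

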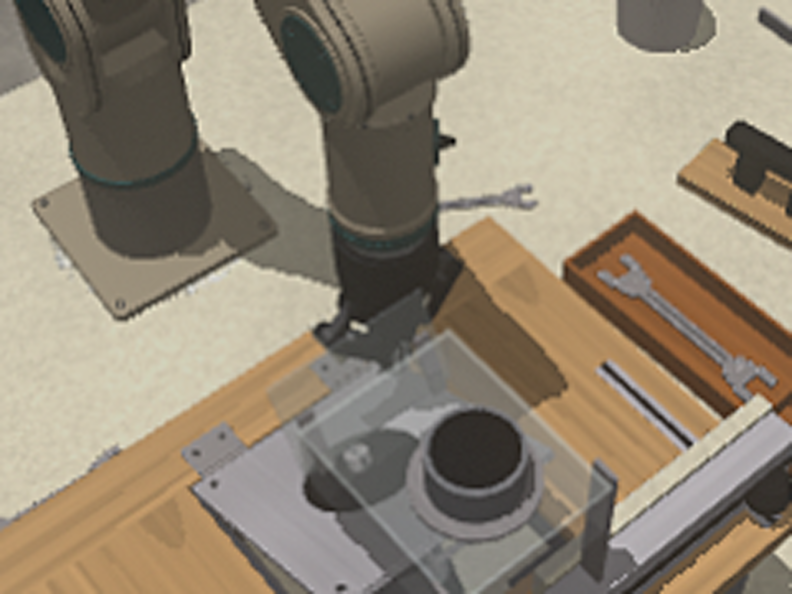

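The gripper at (390,300) is on the robot's side of the shield, over the plate's left near part. The cutter at (355,458) is well clear.

servo_tool(
  series=[
    {"offset": [0, 0, 2], "twist": 0},
    {"offset": [0, 0, 4], "twist": 0},
    {"offset": [0, 0, 4.6], "twist": 0},
    {"offset": [0, 0, 5], "twist": 0},
    {"offset": [0, 0, 5.3], "twist": 0},
    {"offset": [0, 0, 5.6], "twist": 0},
    {"offset": [0, 0, 5.6], "twist": 0},
  ],
)

```text
time_s: 10.22
ee_pos: [0.4979, -0.0092, 0.4124]
eef_rot: [3.141, 0.006, -3.093]
force: [2.3, 0.3, 5.7]
gripper_width: 0.001
grip_force: 2.6
```

servo_tool(
  series=[
    {"offset": [0, 0, 0.3], "twist": 0},
    {"offset": [0, 0, 0.6], "twist": 0},
    {"offset": [0, 0, 0.9], "twist": 0},
    {"offset": [0, 0, 1.2], "twist": 0},
    {"offset": [0, 0, 1.5], "twist": 0},
    {"offset": [0, 0, 1.6], "twist": 0},
    {"offset": [0, 0, 1.6], "twist": 0},
    {"offset": [0, 0, 1.6], "twist": 0},
  ],
)

```text
time_s: 10.88
ee_pos: [0.4994, -0.0091, 0.3987]
eef_rot: [3.141, 0.012, -3.093]
force: [2.6, 0.6, 18.6]
gripper_width: -0.001
grip_force: 9.1
```

servo_tool(
  series=[
    {"offset": [0, 0, 0.2], "twist": 0},
    {"offset": [0, 0, 0.4], "twist": 0},
    {"offset": [0, 0, 0.6], "twist": 0},
    {"offset": [0, 0, 0.7], "twist": 0},
    {"offset": [0, 0, 0.8], "twist": 0},
    {"offset": [0, 0, 0.8], "twist": 0},
  ],
)

```text
time_s: 11.38
ee_pos: [0.4992, -0.0092, 0.3962]
eef_rot: [3.14, 0.015, -3.094]
force: [-11.7, 0.8, 65.3]
gripper_width: 0.001
grip_force: 32.7
```

servo_tool(
  series=[
    {"offset": [0, 0, 0.1], "twist": 0},
    {"offset": [0, 0, 0.2], "twist": 0},
    {"offset": [0, 0, 0.2], "twist": 0},
  ],
)

```text
time_s: 11.63
ee_pos: [0.4991, -0.0092, 0.3954]
eef_rot: [3.14, 0.016, -3.094]
force: [-10.4, 0.9, 53.1]
gripper_width: -0.0
grip_force: 26.3
```

servo_tool(
  series=[
    {"offset": [0, 0, 0.15], "twist": 0},
    {"offset": [0, 0, 0.3], "twist": 0},
    {"offset": [0, 0, 0.4], "twist": 0},
    {"offset": [0, 0, 0.4], "twist": 0},
    {"offset": [0, 0, 0.4], "twist": 0},
  ],
)

```text
time_s: 12.05
ee_pos: [0.4991, -0.0093, 0.3924]
eef_rot: [3.14, 0.017, -3.094]
force: [-15.4, 1.4, 85.3]
gripper_width: -0.002
grip_force: 42.5
```

```bash
python3 - <<'E'
from h import *
b=robot.capture("scene")
cv2.imwrite("pics/c7.png",cv2.resize(b[190:320,120:320],None,fx=4,fy=4,interpolation=cv2.INTER_CUBIC))
E
```

```text
(no output)
```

View pics/c7.png

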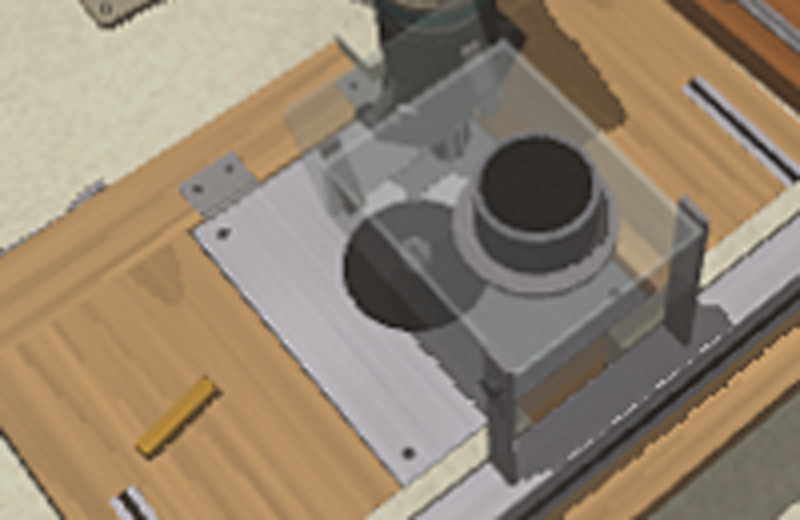

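The plate now lies flush: its right edge is flat along (195,230)–(400,485), with no gap visible. Releasing slowly.

servo_tool(
  series=[
    {"offset": [0, 0, -0.5], "twist": 0},
    {"offset": [0, 0, -1], "twist": 0},
    {"offset": [0, 0, -2], "twist": 0},
    {"offset": [0, 0, -4], "twist": 0},
    {"offset": [0, 0, -7], "twist": 0},
    {"offset": [0, 0, -10], "twist": 0},
    {"offset": [0, 0, -10], "twist": 0},
    {"offset": [0, 0, -10], "twist": 0},
    {"offset": [0, 0, -10], "twist": 0},
  ],
)

```text
time_s: 12.85
ee_pos: [0.4959, -0.0099, 0.4805]
eef_rot: [3.141, -0.001, -3.094]
force: [-0.8, -0.5, 0.4]
gripper_width: 0.003
grip_force: 0.0
```

```bash
python3 - <<'E'
from h import *
b=robot.capture("scene")
print(robot.sense()["force"])
cv2.imwrite("pics/c8.png",cv2.resize(b[150:320,120:380],None,fx=3,fy=3,interpolation=cv2.INTER_CUBIC))
E
```

```text
[-0.406182    0.79178285 -0.56498297]
```

View pics/c8.png

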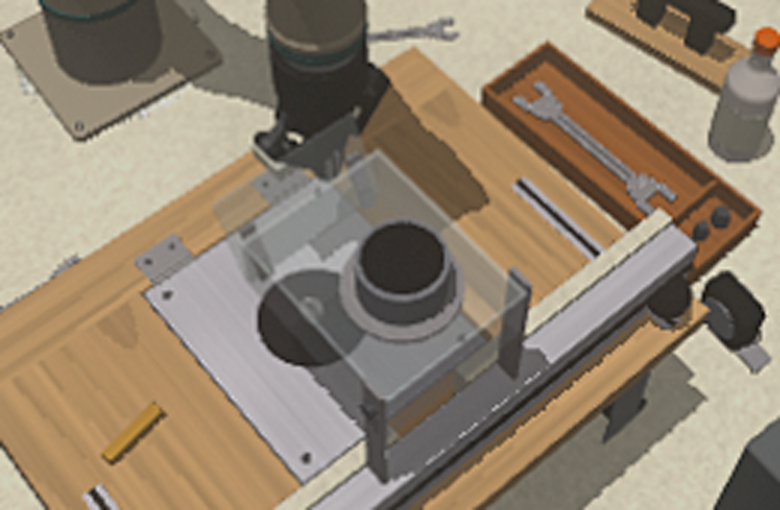

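The plate stays flush, with its far right corner at (303,480) level with the table. The spanner is in the bay at (590,140), and the arm is clear of everything.

```bash
python3 -c "
from rig import robot
print(robot.job_done())"
```

```text
the job is handed in; nothing more can be done
None
```

I handed the job in at about 13 s: the last picture shows the spanner flat in the tray's long bay, the plate still level after release, and the arm clear of everything, but no verdict came back. I pressed the plate straight down about 50 mm from the hinge, in front of the eye shield (85 N at most), because the moves cannot tilt the tool.

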